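# Start and tighten the star wheel's wing nut, then switch the station to its second rate

## Task

A fresh star wheel has been put on the bench indexing station, but its black wing nut only sits loosely on top of the spindle's thread. Turn the nut back (counterclockwise from above) until it clicks down over the thread start - do not force it clockwise before that, or the thread will be crossed - then screw it clockwise until the star wheel is clamped and the nut stops firmly. Only then turn the station's rate selector from off two clicks clockwise, and leave the other things on the table where they are.

Things in the scene. Friction and masses are not known exactly. Their poses are not given: they have to be found in the camera images.
- station: bench star-wheel station, fixed: cream round gear housing with a green star wheel (148 mm across, eight vial pockets, upper face 79 mm above the table) and a control box 85 x 118 mm on its near side, upper face 61 mm above the table. Origin on the table under the spindle; x points from the control box to the spindle, within 15 degrees of the robot's x; z up. Only the nut and the selector rise above the wheel
- spindle_axis (a point): point on the vertical spindle axis, in the upper face of the star wheel, 79 mm above the table. The guide rail behind the wheel and the sensor post at its left reach 78 mm above the table, 79 mm or more from this axis
- nut_top (a point): centre of the nut's top, on the spindle axis. The nut: fluted hub 51 mm across, its top 14 mm below this point and its underside 40 mm below; across it one straight bar of two wings, 132 mm from tip to tip, 14 mm thick (17 mm at the tips), its top flush with this point, its lower edge 26 mm below; free space under the wings down to the star wheel: 18 mm when clamped, 34 mm at the start
- wing_a (a point): middle of one wing of the black nut, 50 mm from the axis and 13 mm below nut_top. The wing's upright side faces lie 7 mm to either side; they can be pushed with the closed fingers, 1 to 2 N there turns the free nut (or the bar can be gripped). Room above and beside the wings is free
- wing_b (a point): middle of the opposite wing, 50 mm from the axis, otherwise like wing_a
- wing_nut (a joint): angle of the nut (rad), growing clockwise from above; stays where left. Starts at 0.45 to 1.0, riding on top of the two-start thread. Turned back it rises slightly, then clicks down about 11 mm between 0 and -0.25 (again half a turn further back). Turned forward from there it sinks 3.8 mm a rad, touches the wheel at 1.9 and stops firmly, clamped, at 2.2 to 2.3 (at about -0.9 if started at the second click)
- clamp_washer (a joint): height (m) of the steel washer under the nut (60 mm across, 4 mm thick, rises and falls with the nut) above the star wheel: 0.015 to 0.0175 at the start, 0.019 just before the click, 0.008 just after it, 0 when clamped
- selector (a joint): angle of the rate selector (rad), growing clockwise from above: 0 = off (the start, at its end stop), then four clicks of 0.524 (30 degrees) each, so the second click is 1.047. A spring ball holds each position and pulls the selector in from about 0.2 either side; passing a click takes about 0.1 N m
- selector_grip (a point): on the selector's vertical axis, 91 mm above the table, where its bar is best held. The selector: black bar 46 mm long, 13 mm thick, top 98 mm above the table, standing on a disc 42 mm across whose top is 70 mm above the table; five dots growing clockwise stand round it. It lies 124.5 mm from the spindle axis, on the near side
- selector_pointer (a point): front end of the selector's bar (top, white line), 22 mm from the selector's axis; the bar runs along the line from selector_grip to here. At off it points 60 degrees to the left of the station's x, at the second click straight at the spindle
- vial_13: open glass vial, 30 x 67 mm, standing near the table's front edge to the right; leave it alone
- vial_15: open glass vial, 30 x 67 mm, standing to the right of the station; leave it alone
- guide_bush: brass guide bush, 30 x 27 mm, standing to the right of the station; leave it alone

How it is judged:
On the way, in this order (a step that is already met when the one before it is completed fails the run):
1. turned back, the wing nut drops over its thread start (value of joint wing_nut below 0.3 rad and value of joint clamp_washer below 0.0135 m), for 0.1 s.
2. turned forward, the wing nut is screwed down firmly on the star wheel (value of joint clamp_washer below 0.0015 m and (value of joint wing_nut between 2 and 3 rad or value of joint wing_nut between -1.14 and -0.14 rad)), for 0.2 s.
3. the selector stands at its second click (value of joint selector between 0.9 and 1.2 rad), for 0.2 s.
At the end, for the whole second after the job is handed in: the washer is down on the star wheel (within 1.5 mm) and the nut is turned firmly home (at 2.0 to 3.0 rad, or half a turn less if it was started at the second click back), at rest; the selector rests in its second click (0.90 to 1.20 rad); nothing else was moved by more than 3 cm (all of step 2 and all of step 3 and velocity of joint wing_nut between -0.05 and 0.05 rad/s); the robot touches nothing.
It fails at once if the wing nut is forced clockwise while it still rides on top of the thread (cross-threading) (value of joint wing_nut above 1.6 rad and value of joint clamp_washer above 0.006 m).
It fails at once if the selector is turned on while the star wheel is still loose (value of joint selector above 0.35 rad and value of joint clamp_washer above 0.003 m).
It fails at once if a vial or the guide bush is knocked more than 3 cm from where it stood (distance of any of vial_13, vial_15, guide_bush from where it was at the start of the episode above 0.03 m).
It also fails if it takes over 64 s, if anything falls off the work surface, if the arm or the gripper's body presses on something with over 40 N, if the wrist force passes 120 N, or if a joint passes its speed limit or range.

## Robot

A 7-joint arm with a two-finger parallel gripper is mounted at the origin on a cart in front of the work surface, level with it; the furniture and walls round the work are solid. World frame = base frame: x ahead of the robot, y to its left, z up, the work surface at z = 0. Lengths are in m, angles in rad, forces in N, time in s.
With the tool pointing down it reaches from about 0.425 to 0.825 m from the base axis. Payload 3.6 kg.
Tool frame: the origin (TCP) lies between the finger pads; the fingertips stand 22 mm ahead of it and the grasp point (between the pads) lies 3 mm ahead of it; z points along the fingers, y is the direction in which the jaws open and shut (so a half turn about z gives the same grasp; the last joint's range is limited). The gripper opens to 93 mm and grips with 3 to 60 N. Pads are 15 mm wide; open, the fingers measure 128 mm over their backs; the gripper's body (75 mm by 188 mm) begins 65 mm behind the grasp point.
Start: joints at [-1.137, 0.615, -0.013, 1.423, 0.008, 1.103, -0.04], TCP at [0.289, 0.582, 0.241] pointing down, gripper open.
Joint ranges: [-3.12, 3.12], [-0.3, 2.06], [-1.34, 1.32], [0.26, 2.42], [-1.36, 4.5], [0.01, 1.98], [-2.84, 2.84]. Speed limits (rad/s): [2.79, 2.79, 3.14, 3.14, 3.14, 3.14, 3.14].

## Interface

Orientations are given as a unit quaternion [w, x, y, z].
In Python, from plant import manip gives the robot as it stands. The module is installed in compiled form; this text tells all that it offers.
- The arm moves only by the tool move_arm, never from a script. Its argument "moves" is a list of rows, each a list of 6 numbers: the shift along the tool's x, y, z in m, then the turn, a rotation vector about the tool's x, y, z in degrees. A call has 1 to 8 rows; each row shifts and turns the commanded pose from where the row before left it, along the tool's axes as they then stand; what a row does not reach is not made up. A row lasts 1/12 s, in which the tool goes at most 41.7 mm and 7.16 degrees, less where a joint would pass 70% of its speed; a pose out of reach is approached as far as the arm can. A call with a gripper value outside its range is refused whole. "fingers" is the finger opening in m, from 0 to 0.093, set as the call begins (left out, the last holds). The fingers move at their own pace and stop on an object; "force" is the grip in N (left out, the last holds). Time passes only in rows, so rows that do not move let the fingers close. It gives the time, the measured TCP pose, the force and the opening at its end, in the units of the state.
- manip.get_state(): the state, without advancing time (a new reading comes with each control period).
- manip.grab_frame(name): name is "scene" or "top"; returns a dict with "image" (384x512x3 uint8, blue, green, red), "fx", "fy", "cx", "cy" (pixels), "R" (3x3) and "t" (3): a world point X has camera coordinates R X + t. Camera axes: x right, y down, z forward; pixel columns grow to the right and rows downward; lengths in m; the calibration is good to about 2 mm. A picture is of the moment at which its call begins. There is no depth.
- manip.sign_off(): hands the job in, once; it reports no verdict.
The state is a dict: "t": time; "joint_pos": joint angles; "qvel": joint speeds; "effort": joint torques, N m; "tool_pos": TCP position; "tool_rot": TCP orientation; "ft_force": force on the tool from outside, world axes, zero at the start; "wrist_torque": the same for the moment, N m; "opening": opening from 0.0 (shut) to 1.0 (fully open).
Only numpy, scipy, OpenCV 4.12 (cv2) and the standard library are available. Lean on these libraries where they do the work, as an engineer would, in place of code of your own. Each camera call takes 0.05 s, during which the arm holds its last target.

## Working session

There is one attempt and no reset: what is moved stays moved. The work goes in short steps, Python scripts to look and compute and a tool call to move; the robot and the scene stay as the last step left them, time stands still between calls to the robot, and variables do not carry over. Pictures are saved under pics/ and viewed, and the job is handed in when it is done.

Besides the shell and the picture viewer there is one more tool, called after "Emit:" as name([rows], argument=value, ...), one row to a line, values as JSON. move_arm: Moves the arm, as the interface text tells. Its arguments: {"type":"object","properties":{"moves":{"type":"array","items":{"type":"array","items":{"type":"number"}}},"fingers":{"type":"number"},"force":{"type":"number"}},"required":["moves"]}

```bash
mkdir -p pics
cat > h.py <<'E'
import numpy as np, cv2
from plant import manip
from scipy.spatial.transform import Rotation as Ro
def grab(n,f):
    d=manip.grab_frame(n); cv2.imwrite('pics/%s.png'%f,d['image']); np.savez('pics/%s.npz'%f,**{k:np.array(v) for k,v in d.items()}); return d
def ray(d,u,v,z):
    R=np.array(d['R']);t=np.array(d['t']);c=-R.T@t
    r=R.T@np.array([(u-float(d['cx']))/float(d['fx']),(v-float(d['cy']))/float(d['fy']),1]); return c+r*(z-c[2])/r[2]
def proj(d,X):
    p=np.array(d['R'])@np.array(X)+np.array(d['t']); return float(d['fx'])*p[0]/p[2]+float(d['cx']),float(d['fy'])*p[1]/p[2]+float(d['cy'])
E
python3 - <<'E'
from h import *
for n in('scene','top'):
    d=grab(n,n+'0'); print(n,-np.array(d['R']).T@np.array(d['t']),d['fx'])
s=manip.get_state();print(s)
E
```

```text
scene [-0.15226696 -0.22983293  0.90835747] 498.5505741423036
top [0.35303734 0.09831373 1.2743418 ] 491.3046118294142
{'t': 0.1, 'joint_pos': array([-1.13650004,  0.61582126, -0.01264475,  1.42473902,  0.00811394,
        1.10339844, -0.04036618]), 'qvel': array([ 1.94501206e-04, -2.63922564e-03,  1.00904084e-03, -3.31325548e-03,
       -7.40044497e-05,  1.34543072e-04,  8.35112637e-04]), 'effort': array([ 1.11814512e-03, -4.60047019e+01,  2.10107993e-01, -1.66244745e+01,
       -6.11491129e-02,  1.69890036e-02,  1.00117161e-04]), 'tool_pos': array([0.28871354, 0.5816198 , 0.23959756]), 'tool_rot': array([-2.52272530e-04,  2.28302377e-01,  9.73589587e-01, -1.13011040e-03]), 'ft_force': array([-0.82916042,  0.63417614, -0.06148544]), 'wrist_torque': array([ 0.01788359,  0.01878236, -0.00146074]), 'opening': 0.9992963826239085}
```

View pics/scene0.png

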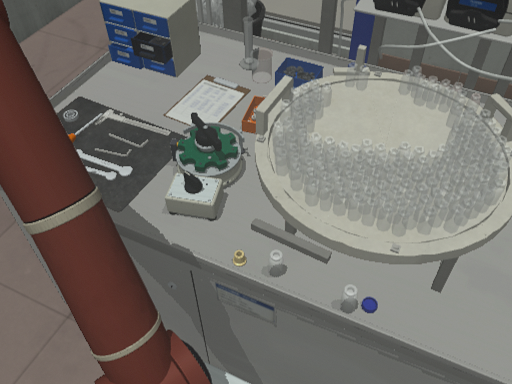

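View pics/top0.png

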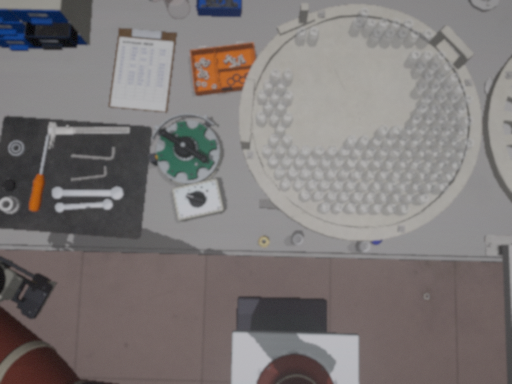

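Top view: nut centre is near (184,147), selector near (199,199). I'll enlarge both.

Run:
```python
import cv2
a=cv2.imread('pics/top0.png')[105:225,140:240]; cv2.imwrite('pics/t0c.png',cv2.resize(a,None,fx=5,fy=5,interpolation=cv2.INTER_CUBIC))
a=cv2.imread('pics/scene0.png')[105:225,160:255]; cv2.imwrite('pics/s0c.png',cv2.resize(a,None,fx=5,fy=5,interpolation=cv2.INTER_CUBIC))
```

```text
(no output)
```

View pics/t0c.png

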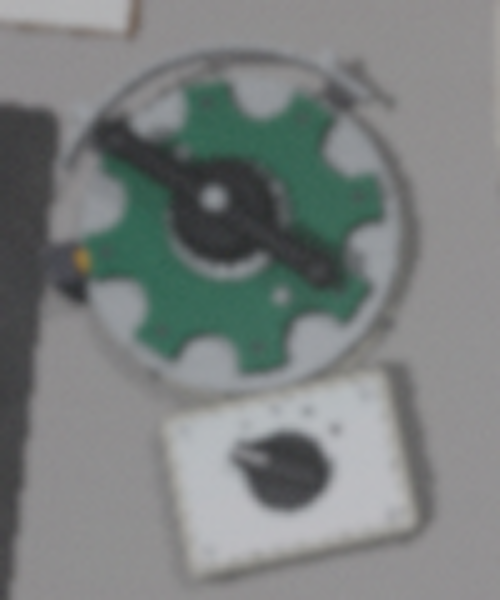

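View pics/s0c.png

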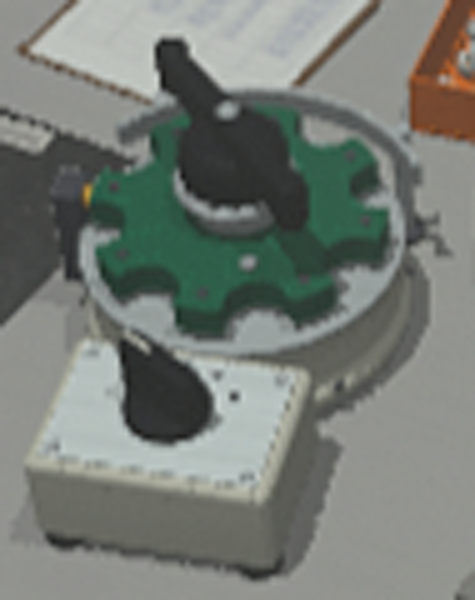

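Run:
```python
from h import *
T=np.load('pics/top0.npz');S=np.load('pics/scene0.npz')
t=lambda x,y,z:ray(T,140+x/5-.4,105+y/5-.4,z)
s=lambda x,y,z:ray(S,160+x/5-.4,105+y/5-.4,z)
a=t(108,130,.139);b=t(325,272,.139);print('tips',a,b,(a+b)/2,np.linalg.norm(a-b),np.degrees(np.arctan2(*(a-b)[[1,0]])))
print('stud/hub',t(214,197,.139))
a2=s(172,45,.139);b2=s(292,190,.139);print('scene tips',a2,b2,(a2+b2)/2,np.linalg.norm(a2-b2),np.degrees(np.arctan2(*(a2-b2)[[1,0]])))
print('sel disc',t(289,472,.07),'ptr',t(237,452,.098))
print('scene sel disc',s(168,403,.07),'ptr',s(122,338,.098))
# wheel circle
print('wheel L/R',t(85,250,.079),t(385,215,.079))
```

```text
tips [0.62869359 0.33536543 0.139     ] [0.56292728 0.230025   0.139     ] [0.59581043 0.28269522 0.139     ] 0.1241845939368037 58.02257563900162
stud/hub [0.59757477 0.28375168 0.139     ]
scene tips [0.63189988 0.32984057 0.139     ] [0.56534434 0.2268679  0.139     ] [0.59862211 0.27835424 0.139     ] 0.12260918119896105 57.12372639074788
sel disc [0.47515244 0.25199042 0.07      ] ptr [0.48139085 0.27388897 0.098     ]
scene sel disc [0.47879305 0.24975501 0.07      ] ptr [0.48357816 0.27336774 0.098     ]
wheel L/R [0.58223688 0.35631809 0.079     ] [0.60341806 0.20831261 0.079     ]
```

The two views agree. The spindle is at about (0.597, 0.281), the bar lies at about 57.5°, and the selector is at about (0.477, 0.251), 124 mm from the spindle as specified. I'll loosely straddle the far wing from above, so first the transit.

Emit:
move_arm([
  [-0.034,-0.007,0,0,0,0],
  [-0.035,-0.007,0,0,0,0],
  [-0.035,-0.007,0,0,0,0],
  [-0.035,-0.007,0,0,0,0],
  [-0.035,-0.007,0,0,0,0],
  [-0.035,-0.007,0,0,0,0],
  [-0.035,-0.007,0,0,0,0],
  [-0.035,-0.007,0,0,0,0],
], fingers=0.036, force=20)

```text
t: 0.77
tool_pos: [0.5149, 0.4065, 0.2401]
tool_rot: [-0.0, 0.228, 0.974, -0.0]
ft_force: [-0.1, 0.3, 0.1]
opening: 0.474
```

Emit:
move_arm([
  [-0.035,-0.007,0,0,0,0],
  [-0.034,-0.007,0,0,0,0],
  [-0.034,-0.007,0,0,0,0],
  [-0.034,-0.006,0,0,0,0],
  [0,0,0,0,0,7],
  [0,0,0,0,0,7],
  [0,0,0,0,0,7],
  [0,0,0,0,0,7],
])

```text
t: 1.43
tool_pos: [0.6245, 0.3225, 0.2397]
tool_rot: [-0.001, 0.46, 0.888, -0.001]
ft_force: [-0.0, 0.5, -0.7]
opening: 0.388
```

Emit:
move_arm([
  [0,0,0,0,0,7],
  [0,0,0,0,0,7],
  [0,0,0,0,0,7],
  [0,0,0,0,0,7],
  [0,0,0,0,0,7],
  [0,0,0,0,0,7],
  [0,0,0,0,0,7],
  [0,0,0,0,0,7],
])

```text
t: 2.1
tool_pos: [0.6243, 0.3229, 0.2398]
tool_rot: [-0.0, 0.823, 0.568, -0.001]
ft_force: [0.9, 0.3, -0.1]
opening: 0.387
```

```bash
cat >> h.py <<'E'
def pose(tgt=None,yaw=None):
    s=manip.get_state();q=s['tool_rot'];R=Ro.from_quat([q[1],q[2],q[3],q[0]]).as_matrix()
    y=np.degrees(np.arctan2(R[1,0],R[0,0]))
    print('t',round(s['t'],2),'p',s['tool_pos'].round(4),'yaw',y.round(2),'zax',R[:,2].round(3),'F',s['ft_force'].round(1),'open',round(s['opening']*93,1),'q',s['joint_pos'].round(2))
    if tgt is not None: print('tool delta',(R.T@(np.array(tgt)-s['tool_pos'])).round(4))
    if yaw is not None: print('rz',(y-yaw+180)%360-180)
    return s,R
E
python3 - <<'E'
from h import *
pose([.624,.323,.128],57.5)
E
```

```text
t 2.1 p [0.6243 0.3229 0.2398] yaw 69.26 zax [-0.002 -0.001 -1.   ] F [ 0.9  0.3 -0.1] open 36.0 q [-0.69  0.73  0.38  1.25 -0.27  1.21 -0.67]
tool delta [ 1.000e-04 -2.000e-04  1.118e-01]
rz 11.759871434434558
```

Emit:
move_arm([
  [0,0,0.02,0,0,6],
  [0,0,0.02,0,0,6],
  [0,0,0.02,0,0,0],
  [0,0,0.01,0,0,0],
  [0,0,0,0,0,0],
])

```text
t: 2.52
tool_pos: [0.6226, 0.3225, 0.167]
tool_rot: [-0.0, 0.876, 0.482, -0.004]
ft_force: [-0.6, 0.0, -0.3]
opening: 0.387
```

Run:
```python
from h import *
pose([.624,.323,.128],57.5)
d=grab('top','t1');e=grab('scene','s1')
a=d['image'][105:225,140:240];b=e['image'][65:185,160:260]
cv2.imwrite('pics/c1.png',np.hstack([cv2.resize(x,None,fx=4,fy=4,interpolation=cv2.INTER_CUBIC) for x in(a,b)]))
```

```text
t 2.52 p [0.6226 0.3225 0.167 ] yaw 57.63 zax [-0.007 -0.003 -1.   ] F [-0.6  0.  -0.3] open 36.0 q [-0.72  0.8   0.41  1.34 -0.33  1.08 -0.82]
tool delta [0.0014 0.0011 0.039 ]
rz 0.1326098512271301
```

View pics/c1.png

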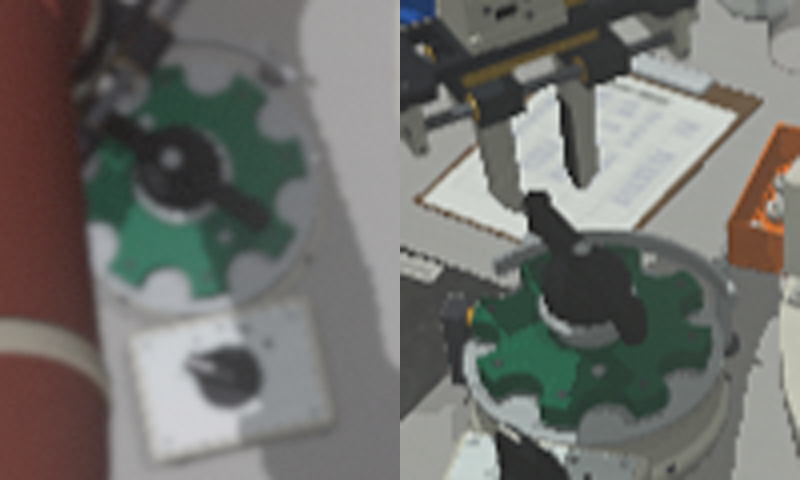

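The fingers straddle the far wing tip symmetrically: the tips are at (505,205) and (580,185), with the wing at (537,200) between them. I'll descend.

Emit:
move_arm([
  [0,0,0.013,0,0,0],
  [0,0,0.013,0,0,0],
  [0,0,0.013,0,0,0],
  [0,0,0,0,0,0],
])

```text
t: 2.95
tool_pos: [0.6229, 0.3224, 0.1286]
tool_rot: [-0.0, 0.876, 0.482, -0.003]
ft_force: [-1.1, 0.2, -0.4]
opening: 0.393
```

Emit:
move_arm([
  [-0.0002,-0.0035,0,0,0,-4],
  [-0.0002,-0.0035,0,0,0,-4],
  [-0.0002,-0.0035,0,0,0,-4],
  [-0.0002,-0.0035,0,0,0,-4],
  [-0.0002,-0.0035,0,0,0,-4],
  [-0.0002,-0.0035,0,0,0,-4],
])

```text
t: 3.45
tool_pos: [0.6066, 0.3296, 0.1325]
tool_rot: [0.001, 0.756, 0.655, 0.002]
ft_force: [1.8, -0.2, 1.3]
opening: 0.39
```

```bash
cat >> h.py <<'E'
def look(n,tb=(140,105),sb=(160,65)):
    d=grab('top','t'+n);e=grab('scene','s'+n)
    cv2.imwrite('pics/c%s.png'%n,np.hstack([cv2.resize(x['image'][b[1]:b[1]+120,b[0]:b[0]+100],None,fx=4,fy=4,interpolation=cv2.INTER_CUBIC) for x,b in((d,tb),(e,sb))]))
    return d,e
E
python3 - <<'E'
from h import *
pose();look('2')
E
```

```text
t 3.45 p [0.6066 0.3296 0.1325] yaw 81.77 zax [ 0.004  0.    -1.   ] F [ 1.8 -0.2  1.3] open 36.3 q [-0.68  0.8   0.29  1.42 -0.25  0.96 -0.48]
```

View pics/c2.png

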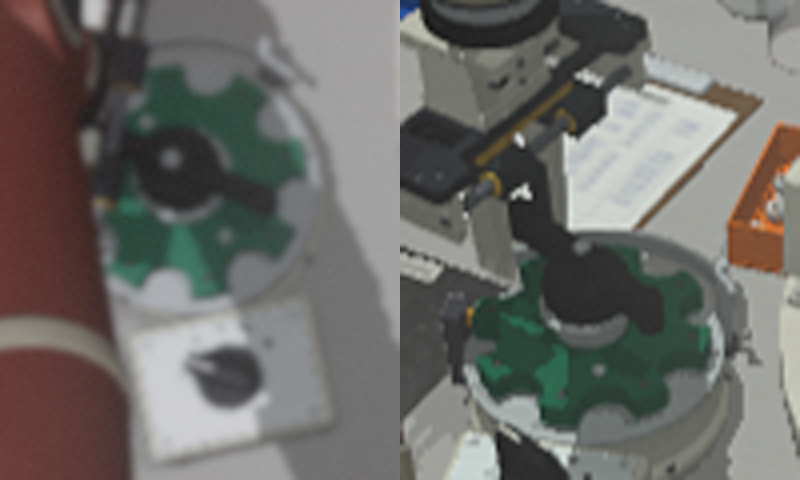

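The nut is turning CCW, with about 2 N of reaction. I'll continue.

Emit:
move_arm([
  [-0.0002,-0.0035,0.001,0,0,-4],
  [-0.0002,-0.0035,0.001,0,0,-4],
  [-0.0002,-0.0035,0.001,0,0,-4],
  [-0.0002,-0.0035,0,0,0,-4],
])

```text
t: 3.88
tool_pos: [0.5933, 0.3293, 0.1298]
tool_rot: [0.002, 0.658, 0.753, 0.002]
ft_force: [3.0, -0.1, 1.8]
opening: 0.391
```

Run:
```python
from h import *
pose();look('3')
```

```text
t 3.88 p [0.5933 0.3293 0.1298] yaw 97.63 zax [ 0.005  0.001 -1.   ] F [ 3.  -0.1  1.8] open 36.4 q [-0.65  0.77  0.21  1.46 -0.18  0.92 -0.26]
```

View pics/c3.png

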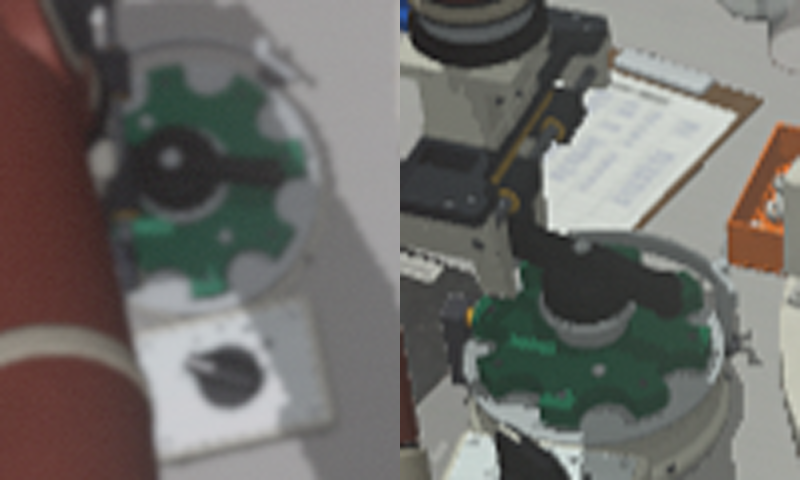

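Emit:
move_arm([
  [-0.0002,-0.0035,0.0005,0,0,-4],
  [-0.0002,-0.0035,0,0,0,-4],
  [-0.0002,-0.0035,0,0,0,-4],
  [-0.0002,-0.0035,0,0,0,-4],
])

```text
t: 4.32
tool_pos: [0.5785, 0.3258, 0.1287]
tool_rot: [0.001, 0.548, 0.837, 0.001]
ft_force: [1.2, 0.7, 0.4]
opening: 0.387
```

Run:
```python
from h import *
pose();look('4')
```

```text
t 4.32 p [0.5785 0.3258 0.1287] yaw 113.59 zax [ 0.002  0.001 -1.   ] F [1.2 0.7 0.4] open 36.0 q [-0.62  0.75  0.13  1.51 -0.12  0.89 -0.04]
```

View pics/c4.png

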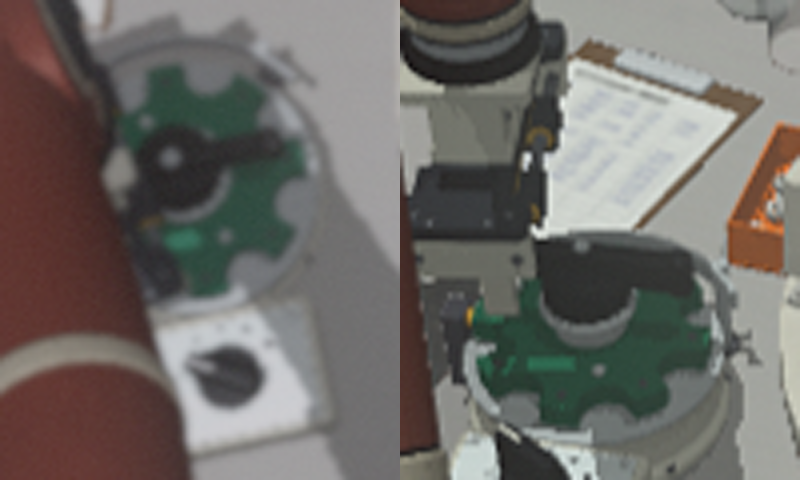

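Emit:
move_arm([
  [-0.0002,-0.0035,0,0,0,-4],
  [-0.0002,-0.0035,0,0,0,-4],
  [-0.0002,-0.0035,0,0,0,-4],
])

```text
t: 4.67
tool_pos: [0.5685, 0.3201, 0.1278]
tool_rot: [-0.0, 0.457, 0.889, -0.0]
ft_force: [0.6, 0.4, -0.2]
opening: 0.391
```

Run:
```python
from h import *
pose();look('5')
```

```text
t 4.67 p [0.5685 0.3201 0.1278] yaw 125.56 zax [-0.001 -0.    -1.   ] F [ 0.6  0.4 -0.2] open 36.4 q [-0.59  0.73  0.07  1.54 -0.06  0.87  0.13]
```

View pics/c5.png

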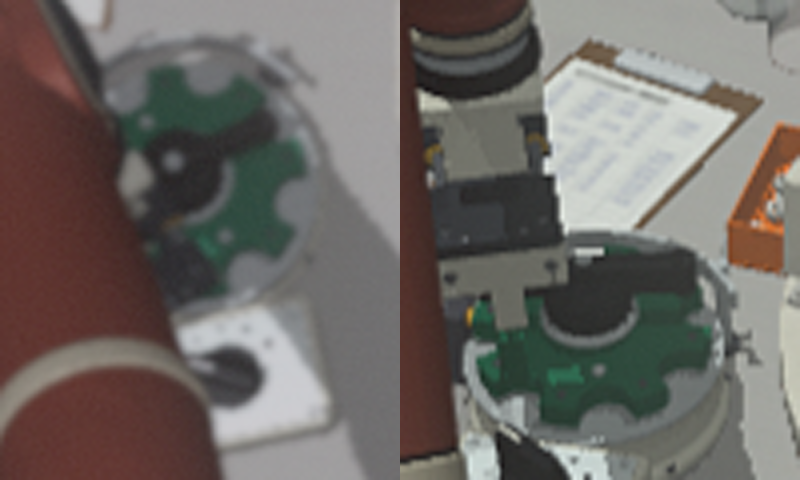

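Run:
```python
from h import *
cv2.imwrite('pics/cmp.png',np.hstack([cv2.resize(cv2.imread('pics/s%s.png'%n)[115:165,180:245],None,fx=6,fy=6,interpolation=cv2.INTER_CUBIC) for n in '45']))
```

```text
(no output)
```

View pics/cmp.png

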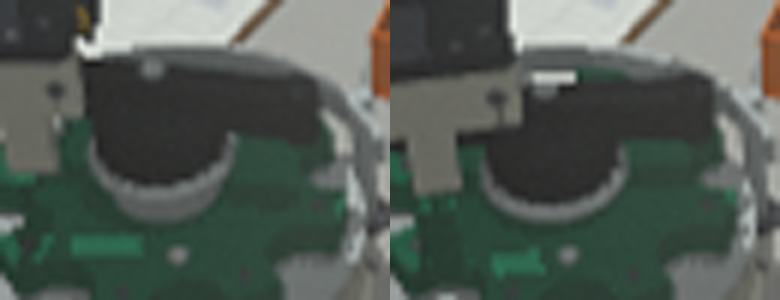

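The nut has clicked: the washer ring now sits low and the spindle tip shows at (555,77) in the right half. I'll centre on the bar, lower slightly, narrow the gap, and orbit clockwise.

Emit:
move_arm([
  [-0.0002,0.005,0.002,0,0,6],
  [-0.0002,0.005,0.002,0,0,6],
  [0,0,0.001,0,0,0],
])

```text
t: 5.02
tool_pos: [0.5775, 0.3258, 0.1226]
tool_rot: [-0.0, 0.55, 0.835, -0.0]
ft_force: [0.1, 0.4, 0.9]
opening: 0.388
```

Emit:
move_arm([
  [0,0,0,0,0,0],
  [0,0,0,0,0,0],
  [-0.0002,0.0044,0,0,0,5],
  [-0.0002,0.0044,0,0,0,5],
  [-0.0002,0.0044,0,0,0,5],
  [-0.0002,0.0044,0,0,0,5],
], fingers=0.024)

```text
t: 5.52
tool_pos: [0.593, 0.329, 0.1226]
tool_rot: [-0.001, 0.686, 0.728, -0.001]
ft_force: [-1.5, -1.0, -1.0]
opening: 0.26
```

Run:
```python
from h import *
pose();look('6')
```

```text
t 5.52 p [0.593  0.329  0.1226] yaw 93.4 zax [-0.004 -0.001 -1.   ] F [-1.5 -1.  -1. ] open 24.2 q [-0.66  0.79  0.23  1.46 -0.2   0.92 -0.31]
```

View pics/c6.png

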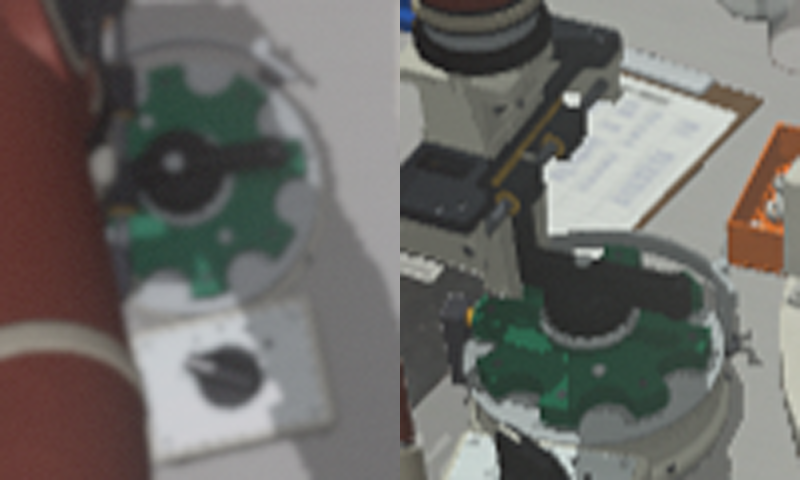

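Emit:
move_arm([
  [-0.0002,0.0044,0,0,0,5],
  [-0.0002,0.0044,0,0,0,5],
  [-0.0002,0.0044,0,0,0,5],
  [-0.0002,0.0044,0,0,0,5],
  [-0.0002,0.0044,0,0,0,5],
  [-0.0002,0.0044,0,0,0,5],
  [-0.0002,0.0044,0,0,0,5],
  [-0.0002,0.0044,0,0,0,5],
])

```text
t: 6.28
tool_pos: [0.626, 0.3195, 0.1225]
tool_rot: [-0.001, 0.893, 0.45, -0.002]
ft_force: [-1.0, -0.2, -1.6]
opening: 0.258
```

Run:
```python
from h import *
s,R=pose();y=np.arctan2(R[1,0],R[0,0]);pose([.597+.05*np.cos(y),.281+.05*np.sin(y),.12]);look('7')
```

```text
t 6.28 p [0.626  0.3195 0.1225] yaw 53.54 zax [-0.003  0.    -1.   ] F [-1.  -0.2 -1.6] open 24.0 q [-0.71  0.85  0.41  1.38 -0.37  0.99 -0.86]
t 6.28 p [0.626  0.3195 0.1225] yaw 53.54 zax [-0.003  0.    -1.   ] F [-1.  -0.2 -1.6] open 24.0 q [-0.71  0.85  0.41  1.38 -0.37  0.99 -0.86]
tool delta [ 0.0018 -0.0005  0.0025]
```

View pics/c7.png

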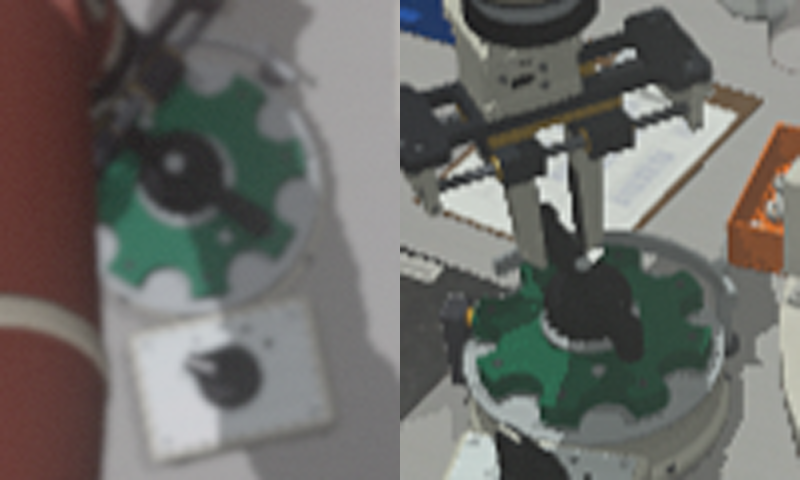

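Bar is now at about 55°, with light force. I'll continue.

Emit:
move_arm([
  [0,0.0044,0.0005,0,0,5],
  [0,0.0044,0.0005,0,0,5],
  [0,0.0044,0.0005,0,0,5],
  [0,0.0044,0.0005,0,0,5],
  [-0.0002,0.0044,0,0,0,5],
  [-0.0002,0.0044,0,0,0,5],
  [-0.0002,0.0044,0,0,0,5],
  [-0.0002,0.0044,0,0,0,5],
])

```text
t: 7.05
tool_pos: [0.646, 0.2921, 0.1209]
tool_rot: [-0.001, 0.993, 0.119, -0.001]
ft_force: [-0.8, 1.0, -0.3]
opening: 0.26
```

Run:
```python
from h import *
s,R=pose();y=np.arctan2(R[1,0],R[0,0]);pose([.597+.05*np.cos(y),.281+.05*np.sin(y),.12]);look('8')
```

```text
t 7.05 p [0.646  0.2921 0.1209] yaw 13.65 zax [-0.002  0.002 -1.   ] F [-0.8  1.  -0.3] open 24.2 q [-0.74  0.89  0.59  1.37 -0.53  1.04 -1.39]
t 7.05 p [0.646  0.2921 0.1209] yaw 13.65 zax [-0.002  0.002 -1.   ] F [-0.8  1.  -0.3] open 24.2 q [-0.74  0.89  0.59  1.37 -0.53  1.04 -1.39]
tool delta [-0.0002 -0.0007  0.0009]
```

View pics/c8.png

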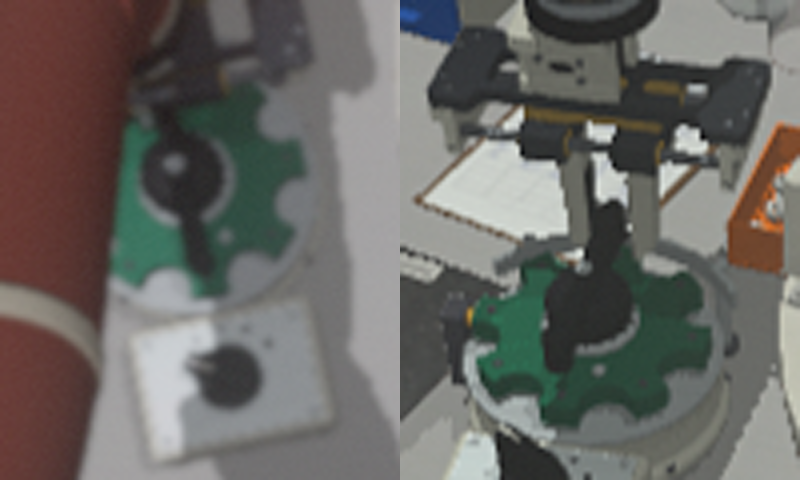

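Emit:
move_arm([
  [-0.0002,0.0044,0,0,0,5],
  [-0.0002,0.0044,0,0,0,5],
  [-0.0002,0.0044,0,0,0,5],
  [-0.0002,0.0044,0,0,0,5],
])

```text
t: 7.48
tool_pos: [0.6477, 0.2748, 0.1212]
tool_rot: [-0.001, 0.998, -0.055, -0.0]
ft_force: [-1.0, 1.0, -0.1]
opening: 0.256
```

Emit:
move_arm([
  [-0.0002,0.0035,0,0,0,4],
  [-0.0002,0.0035,0,0,0,4],
])

```text
t: 7.65
tool_pos: [0.6464, 0.2677, 0.1213]
tool_rot: [-0.001, 0.992, -0.124, -0.0]
ft_force: [-0.6, 0.1, -0.6]
opening: 0.262
```

Run:
```python
from h import *
s,R=pose();y=np.arctan2(R[1,0],R[0,0]);pose([.597+.05*np.cos(y),.281+.05*np.sin(y),.12]);look('9')
```

```text
t 7.65 p [0.6464 0.2677 0.1213] yaw -14.25 zax [-0.     0.002 -1.   ] F [-0.6  0.1 -0.6] open 24.4 q [-0.77  0.91  0.71  1.4  -0.63  1.06 -1.76]
t 7.65 p [0.6464 0.2677 0.1213] yaw -14.25 zax [-0.     0.002 -1.   ] F [-0.6  0.1 -0.6] open 24.4 q [-0.77  0.91  0.71  1.4  -0.63  1.06 -1.76]
tool delta [-0.0011 -0.0007  0.0013]
```

View pics/c9.png

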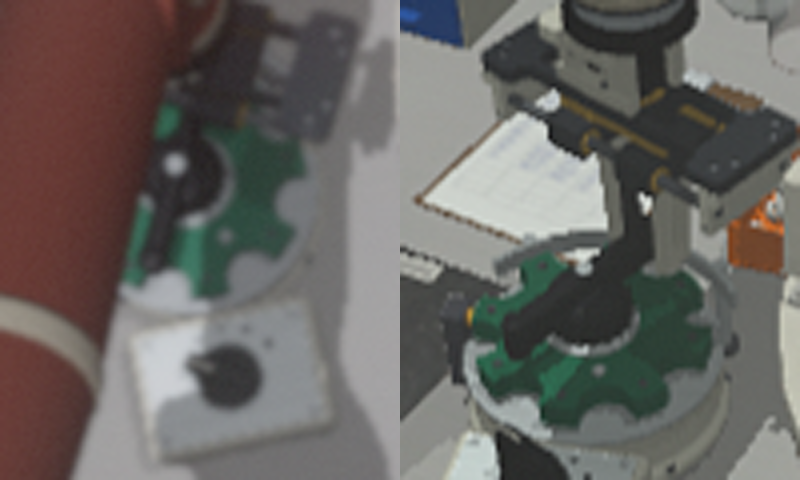

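Emit:
move_arm([
  [-0.0003,0.0035,0,0,0,4],
  [-0.0003,0.0035,0,0,0,4],
])

```text
t: 7.92
tool_pos: [0.6443, 0.2614, 0.1214]
tool_rot: [-0.001, 0.981, -0.193, 0.0]
ft_force: [0.4, 0.8, -0.2]
opening: 0.256
```

Emit:
move_arm([
  [-0.0003,0.0035,0,0,0,4],
  [0,0,0,0,0,0],
])

```text
t: 8.08
tool_pos: [0.6424, 0.2572, 0.1213]
tool_rot: [-0.0, 0.974, -0.227, 0.0]
ft_force: [-1.1, 1.2, -0.1]
opening: 0.264
```

Emit:
move_arm([
  [-0.0003,0.0035,0,0,0,4],
  [0,0,0,0,0,0],
])

```text
t: 8.25
tool_pos: [0.6412, 0.2557, 0.1214]
tool_rot: [-0.001, 0.966, -0.26, 0.0]
ft_force: [1.7, 1.5, -1.1]
opening: 0.255
```

Run:
```python
from h import *
s,R=pose();y=np.arctan2(R[1,0],R[0,0]);pose([.597+.05*np.cos(y),.281+.05*np.sin(y),.12]);look('10')
```

```text
t 8.25 p [0.6412 0.2557 0.1214] yaw -30.15 zax [ 0.002  0.002 -1.   ] F [ 1.7  1.5 -1.1] open 23.7 q [-0.79  0.92  0.78  1.44 -0.69  1.07 -1.97]
t 8.25 p [0.6412 0.2557 0.1214] yaw -30.15 zax [ 0.002  0.002 -1.   ] F [ 1.7  1.5 -1.1] open 23.7 q [-0.79  0.92  0.78  1.44 -0.69  1.07 -1.97]
tool delta [-0.0009  0.0003  0.0014]
```

View pics/c10.png

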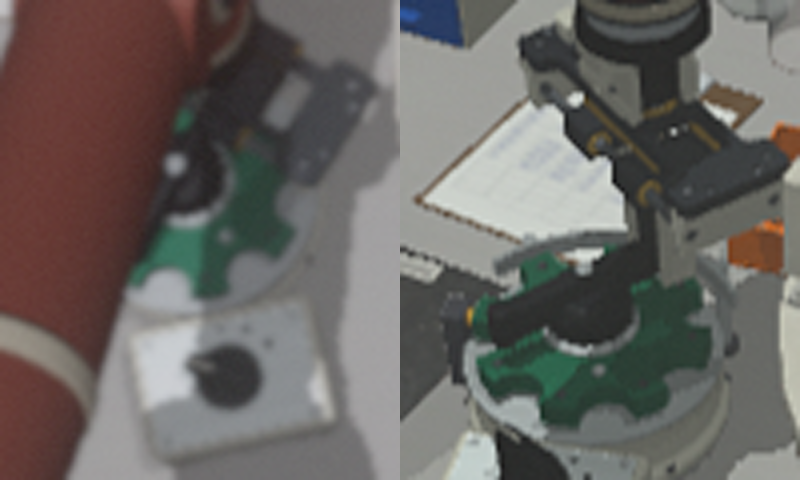

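Emit:
move_arm([
  [-0.0002,0.0026,0,0,0,3],
  [0,0,0,0,0,0],
])

```text
t: 8.52
tool_pos: [0.6405, 0.2557, 0.1215]
tool_rot: [-0.003, 0.958, -0.285, 0.001]
ft_force: [4.4, 5.3, -1.2]
opening: 0.262
```

Emit:
move_arm([
  [-0.0002,0.0026,0,0,0,3],
  [0,0,0,0,0,0],
])

```text
t: 8.68
tool_pos: [0.6398, 0.2558, 0.1216]
tool_rot: [-0.005, 0.951, -0.309, 0.002]
ft_force: [4.9, 7.8, -3.1]
opening: 0.26
```

Emit:
move_arm([
  [-0.0002,0.0026,0,0,0,2],
  [0,0,0,0,0,0],
])

```text
t: 8.85
tool_pos: [0.6392, 0.2558, 0.1218]
tool_rot: [-0.007, 0.946, -0.325, 0.003]
ft_force: [7.9, 10.3, -2.8]
opening: 0.259
```

Emit:
move_arm([
  [0,0.004,0,0,0,0],
  [0,0,0,0,0,0],
])

```text
t: 9.02
tool_pos: [0.6387, 0.2551, 0.1223]
tool_rot: [-0.009, 0.946, -0.324, 0.005]
ft_force: [11.8, 13.0, -5.4]
opening: 0.263
```

Emit:
move_arm([
  [0,0.004,0,0,0,0],
  [0,0,0,0,0,0],
])

```text
t: 9.18
tool_pos: [0.6382, 0.2544, 0.1227]
tool_rot: [-0.012, 0.946, -0.323, 0.007]
ft_force: [15.1, 15.7, -7.7]
opening: 0.26
```

Run:
```python
from h import *
pose();look('11')
cv2.imwrite('pics/cmp2.png',np.hstack([cv2.resize(cv2.imread('pics/s%s.png'%n)[115:165,180:245],None,fx=6,fy=6,interpolation=cv2.INTER_CUBIC) for n in ('10','11')]))
```

```text
t 9.18 p [0.6382 0.2544 0.1227] yaw -37.66 zax [ 0.02   0.018 -1.   ] F [15.1 15.7 -7.7] open 24.1 q [-0.81  0.91  0.81  1.47 -0.73  1.05 -2.07]
```

View pics/cmp2.png

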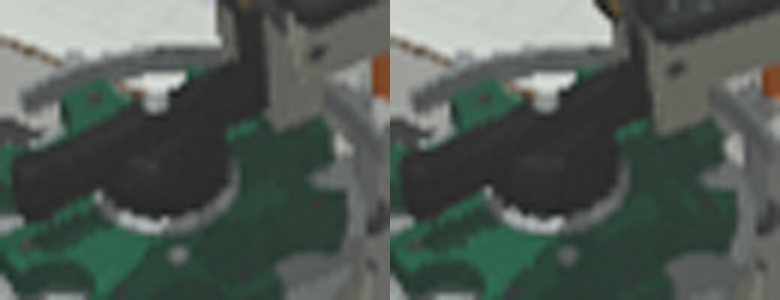

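The nut is firm: 22 N at the wing, about 1 Nm, produced no further movement. I'll relax and lift.

Emit:
move_arm([
  [0,-0.005,0,0,0,0],
  [0,-0.004,0,0,0,0],
  [0,-0.003,0,0,0,0],
  [0,0,0,0,0,0],
], fingers=0.034)

```text
t: 9.62
tool_pos: [0.6384, 0.2523, 0.121]
tool_rot: [-0.001, 0.945, -0.327, -0.0]
ft_force: [1.5, 4.0, -0.5]
opening: 0.368
```

Run:
```python
from h import *
pose()
```

```text
t 9.62 p [0.6384 0.2523 0.121 ] yaw -38.22 zax [-0.     0.001 -1.   ] F [ 1.5  4.  -0.5] open 34.2 q [-0.81  0.92  0.81  1.45 -0.72  1.08 -2.09]
```

Emit:
move_arm([
  [0,-0.004,0,0,0,-4],
  [0,-0.002,0,0,0,-4],
  [0,0,0,0,0,0],
])

```text
t: 9.87
tool_pos: [0.6419, 0.254, 0.1212]
tool_rot: [0.001, 0.965, -0.262, -0.0]
ft_force: [-0.7, 0.4, 0.8]
opening: 0.368
```

Emit:
move_arm([
  [0,0,-0.02,0,0,0],
  [0,0,-0.03,0,0,0],
  [0,0,-0.03,0,0,0],
  [0,0,-0.03,0,0,0],
  [0,0,0,0,0,0],
])

```text
t: 10.28
tool_pos: [0.6452, 0.2534, 0.2385]
tool_rot: [-0.002, 0.965, -0.264, 0.005]
ft_force: [-0.3, -0.4, 0.5]
opening: 0.366
```

Run:
```python
from h import *
a=np.radians(14); sp=np.array([.597,.281,0]); g=sp-.1245*np.array([np.cos(a),np.sin(a),0]); print(g)
g[2]=.2
pose(g,74.)
look('12')
```

```text
[0.47619818 0.25088072 0.        ]
t 10.28 p [0.6452 0.2534 0.2385] yaw -30.56 zax [ 0.011  0.    -1.   ] F [-0.3 -0.4  0.5] open 34.0 q [-0.81  0.81  0.85  1.31 -0.6   1.27 -2.05]
tool delta [-0.1446  0.0883  0.0366]
rz -104.56311481691966
```

View pics/c12.png

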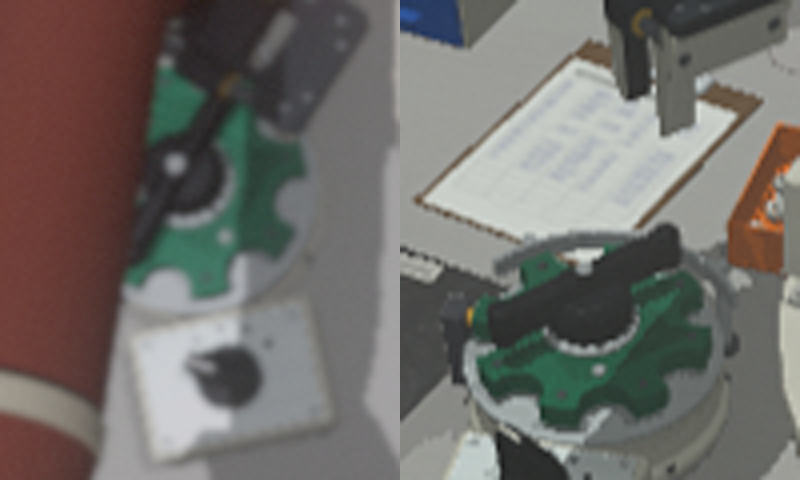

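The nut is clamped (spindle tip visible, washer flush) and the tool is clear. Next I'll go over the selector.

Emit:
move_arm([
  [-0.029,0.0177,0.002,0,0,0],
  [-0.029,0.0177,0.002,0,0,0],
  [-0.029,0.0177,0.002,0,0,0],
  [-0.029,0.0177,0.002,0,0,0],
  [-0.029,0.0177,0.002,0,0,0],
  [0,0,0,0,0,-7],
  [0,0,0,0,0,-7],
  [0,0,0,0,0,-7],
])

```text
t: 11.05
tool_pos: [0.4698, 0.2524, 0.2195]
tool_rot: [0.001, 0.997, -0.079, -0.002]
ft_force: [-0.4, 0.4, -0.3]
opening: 0.366
```

Emit:
move_arm([
  [0,0,0,0,0,-7],
  [0,0,0,0,0,-7],
  [0,0,0,0,0,-7],
  [0,0,0,0,0,-7],
  [0,0,0,0,0,-7],
  [0,0,0,0,0,-7],
  [0,0,0,0,0,-7],
  [0,0,0,0,0,-7],
])

```text
t: 11.72
tool_pos: [0.4707, 0.2518, 0.2194]
tool_rot: [0.001, 0.917, 0.398, -0.002]
ft_force: [0.1, 0.1, -0.2]
opening: 0.364
```

Emit:
move_arm([
  [0,0,0,0,0,-7],
  [0,0,0,0,0,-7],
  [0,0,0,0,0,-7],
  [0,0,0,0,0,-6],
  [0,0,0,0,0,0],
])

```text
t: 12.13
tool_pos: [0.4708, 0.2517, 0.2195]
tool_rot: [-0.0, 0.8, 0.599, -0.002]
ft_force: [-0.3, -0.6, 0.0]
opening: 0.367
```

Run:
```python
from h import *
pose([.4765,.251,.14],74.)
look('13')
```

```text
t 12.13 p [0.4708 0.2517 0.2195] yaw 73.65 zax [-0.004 -0.002 -1.   ] F [-0.3 -0.6  0. ] open 34.2 q [-0.8   0.48  0.39  1.79 -0.23  0.91 -0.59]
tool delta [0.0012 0.0059 0.0795]
rz -0.35210108446653976
```

View pics/c13.png

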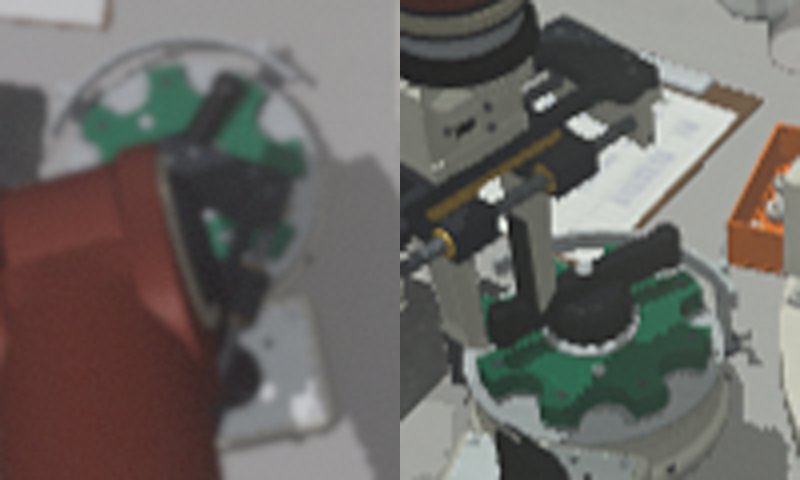

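Emit:
move_arm([
  [0.001,0.006,0.02,0,0,0],
  [0,0,0.025,0,0,0],
  [0,0,0.025,0,0,0],
  [0,0,0.017,0,0,0],
  [0,0,0,0,0,0],
])

```text
t: 12.65
tool_pos: [0.4752, 0.2509, 0.1302]
tool_rot: [-0.0, 0.801, 0.598, -0.005]
ft_force: [-0.1, 0.6, -1.1]
opening: 0.368
```

Run:
```python
from h import *
pose([.4765,.251,.098],74.)
look('14',sb=(155,110))
```

```text
t 12.65 p [0.4752 0.2509 0.1302] yaw 73.48 zax [-0.008 -0.005 -1.   ] F [-0.1  0.6 -1.1] open 34.2 q [-0.75  0.61  0.34  1.88 -0.29  0.72 -0.53]
tool delta [0.0007 0.0014 0.0322]
rz -0.5205685006549174
```

View pics/c14.png

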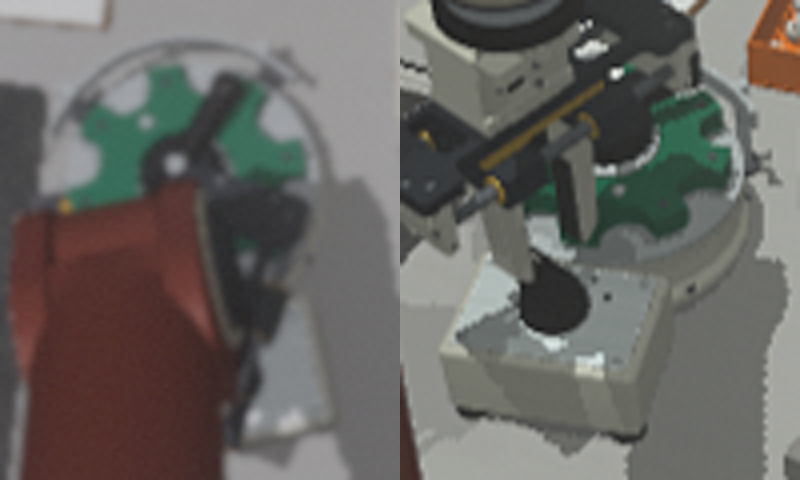

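Emit:
move_arm([
  [0.001,0.001,0.01,0,0,0],
  [0,0,0.012,0,0,0],
  [0,0,0.01,0,0,0],
  [0,0,0,0,0,0],
])

```text
t: 13.08
tool_pos: [0.4786, 0.2526, 0.1009]
tool_rot: [-0.0, 0.801, 0.599, -0.001]
ft_force: [1.0, -0.0, 0.7]
opening: 0.366
```

Emit:
move_arm([
  [0,0,0,0,0,0],
  [0,0,0,0,0,0],
  [0,0,0,0,0,0],
  [0,0,0,0,0,0],
], fingers=0.0, force=20)

```text
t: 13.42
tool_pos: [0.4769, 0.254, 0.1025]
tool_rot: [-0.002, 0.8, 0.599, -0.002]
ft_force: [-3.3, -0.6, 5.3]
opening: 0.136
```

Run:
```python
from h import *
pose([.4765,.251,.098],74.)
look('15',sb=(155,110))
```

```text
t 13.42 p [0.4769 0.254  0.1025] yaw 73.66 zax [-0.006  0.001 -1.   ] F [-3.3 -0.6  5.3] open 12.7 q [-0.73  0.65  0.32  1.89 -0.32  0.65 -0.5 ]
tool delta [-0.0029  0.0005  0.0045]
rz -0.3422426648007786
```

View pics/c15.png

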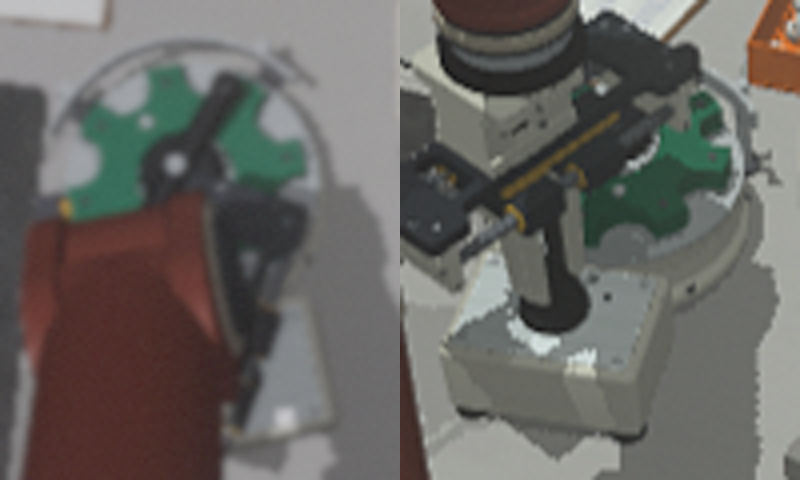

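The selector bar is gripped (opening 12.7 mm against a 13 mm bar). I'll turn it clockwise 60°.

Emit:
move_arm([
  [0,0.0003,0,0,0,5],
  [0,0.0003,0,0,0,6],
  [0,0.0003,0,0,0,6],
  [0,0.0003,0,0,0,6],
  [0,0.0003,0,0,0,6],
  [0,0,0,0,0,0],
])

```text
t: 14.02
tool_pos: [0.4763, 0.2525, 0.1022]
tool_rot: [-0.001, 0.925, 0.38, -0.005]
ft_force: [-7.7, -0.2, 7.1]
opening: 0.194
```

Emit:
move_arm([
  [0,0.0003,0,0,0,6],
  [0,0.0003,0,0,0,6],
  [0,0.0003,0,0,0,6],
  [0,0.0003,0,0,0,6],
  [0,0.0003,0,0,0,6],
  [0,0,0,0,0,0],
  [0,0,0,0,0,0],
])

```text
t: 14.6
tool_pos: [0.4764, 0.2529, 0.1017]
tool_rot: [-0.001, 0.991, 0.13, -0.005]
ft_force: [-7.3, 1.6, 4.3]
opening: 0.19
```

Run:
```python
from h import *
s,R=pose([.4765,.251,.098],14.);print(s['wrist_torque'])
look('16',sb=(155,110))
```

```text
t 14.6 p [0.4764 0.2529 0.1017] yaw 14.98 zax [-0.011  0.001 -1.   ] F [-7.3  1.6  4.3] open 17.7 q [-0.91  0.71  0.61  1.9  -0.6   0.73 -1.26]
tool delta [-0.0004  0.0019  0.0037]
rz 0.9831136752685268
[0.44438259 1.92573067 0.57101667]
```

View pics/c16.png

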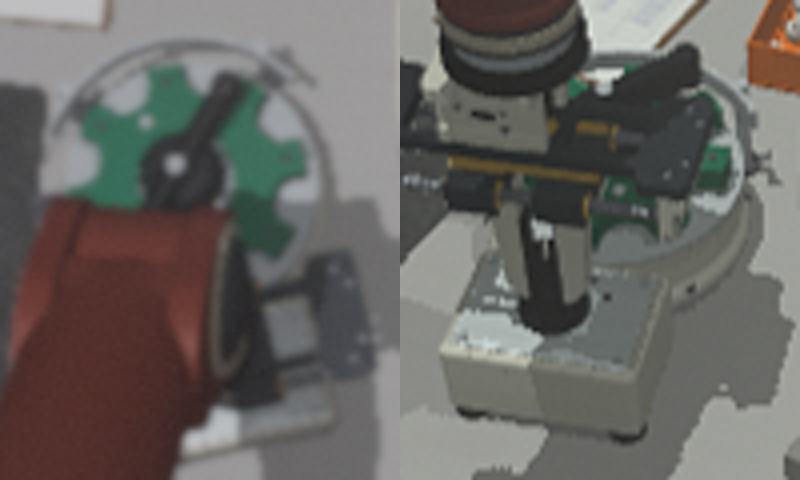

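Opening of 17.7 mm means the bar is skewed in the pads, so the selector lags. A firmer grip will square it up.

Emit:
move_arm([
  [0,0,0,0,0,0],
  [0,0,0,0,0,0],
  [0,0,0,0,0,0],
], fingers=0.0, force=55)

```text
t: 14.95
tool_pos: [0.4764, 0.2529, 0.1017]
tool_rot: [-0.001, 0.991, 0.131, -0.005]
ft_force: [-8.4, 2.9, 4.7]
opening: 0.173
```

Run:
```python
from h import *
s,R=pose([.4765,.251,.098],14.);print(s['wrist_torque'])
```

```text
t 14.95 p [0.4764 0.2529 0.1017] yaw 15.05 zax [-0.011  0.001 -1.   ] F [-8.4  2.9  4.7] open 16.1 q [-0.9   0.71  0.61  1.9  -0.6   0.73 -1.26]
tool delta [-0.0004  0.0019  0.0037]
rz 1.0521352273547961
[0.30677744 1.97836519 0.73731102]
```

Emit:
move_arm([
  [0,0,0,0,0,5],
  [0,0,0,0,0,0],
  [0,0,0,0,0,0],
])

```text
t: 15.2
tool_pos: [0.477, 0.253, 0.1017]
tool_rot: [-0.001, 0.996, 0.086, -0.005]
ft_force: [-7.1, 2.0, 3.0]
opening: 0.137
```

Emit:
move_arm([
  [0,0,0,0,0,4],
  [0,0,0,0,0,0],
  [0,0,0,0,0,0],
])

```text
t: 15.45
tool_pos: [0.477, 0.253, 0.1018]
tool_rot: [-0.001, 0.999, 0.052, -0.005]
ft_force: [-7.2, 2.1, 4.7]
opening: 0.133
```

Run:
```python
from h import *
s,R=pose([.4765,.251,.098],14.);print(s['wrist_torque'])
look('17',sb=(155,110))
```

```text
t 15.45 p [0.477  0.253  0.1018] yaw 5.98 zax [-0.01   0.002 -1.   ] F [-7.2  2.1  4.7] open 12.4 q [-0.93  0.72  0.65  1.9  -0.64  0.75 -1.38]
tool delta [-0.0007  0.002   0.0038]
rz -8.021951598892059
[0.26460668 1.70609136 0.54547782]
```

View pics/c17.png

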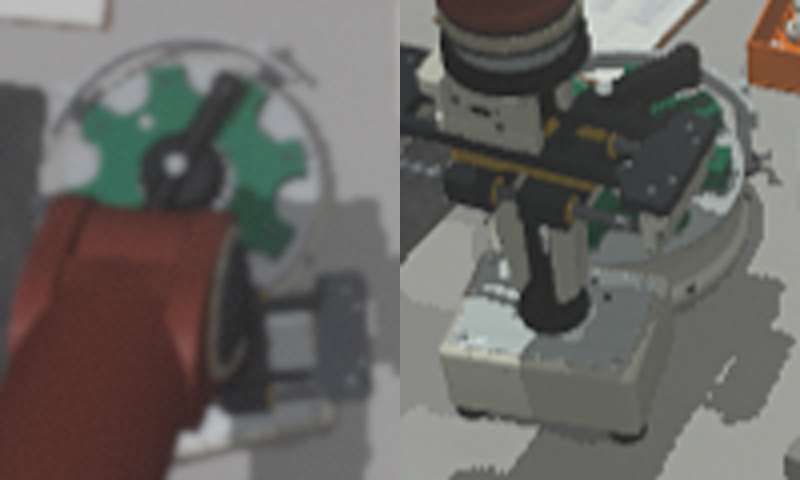

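The bar snapped over and is square in the pads at yaw 6°, about 8° past the click. I'll turn back 7°, then release and let the detent centre it.

Emit:
move_arm([
  [0,0,0,0,0,-4],
  [0,0,0,0,0,-3],
  [0,0,0,0,0,0],
  [0,0,0,0,0,0],
  [0,0,0,0,0,0],
])

```text
t: 15.97
tool_pos: [0.477, 0.253, 0.1018]
tool_rot: [-0.002, 0.994, 0.112, -0.005]
ft_force: [-6.7, 2.7, 3.6]
opening: 0.134
```

Emit:
move_arm([
  [0,0,0,0,0,0],
  [0,0,0,0,0,0],
  [0,0,0,0,0,0],
  [0,0,0,0,0,0],
], fingers=0.036)

```text
t: 16.3
tool_pos: [0.4825, 0.2504, 0.1025]
tool_rot: [0.0, 0.994, 0.109, 0.001]
ft_force: [0.2, 0.2, -0.4]
opening: 0.365
```

Emit:
move_arm([
  [0,0,-0.01,0,0,0],
  [0,0,-0.03,0,0,0],
  [0,0,-0.03,0,0,0],
  [0,0,-0.03,0,0,0],
  [0,0,-0.03,0,0,0],
  [0,0,0,0,0,0],
])

```text
t: 16.8
tool_pos: [0.4856, 0.2509, 0.2388]
tool_rot: [-0.002, 0.994, 0.109, 0.006]
ft_force: [0.9, -1.0, 0.4]
opening: 0.387
```

Run:
```python
from h import *
pose()
look('18',sb=(155,110))
```

```text
t 16.8 p [0.4856 0.2509 0.2388] yaw 12.54 zax [ 0.012  0.005 -1.   ] F [ 0.9 -1.   0.4] open 36.0 q [-1.01  0.54  0.77  1.75 -0.44  1.01 -1.42]
```

View pics/c18.png

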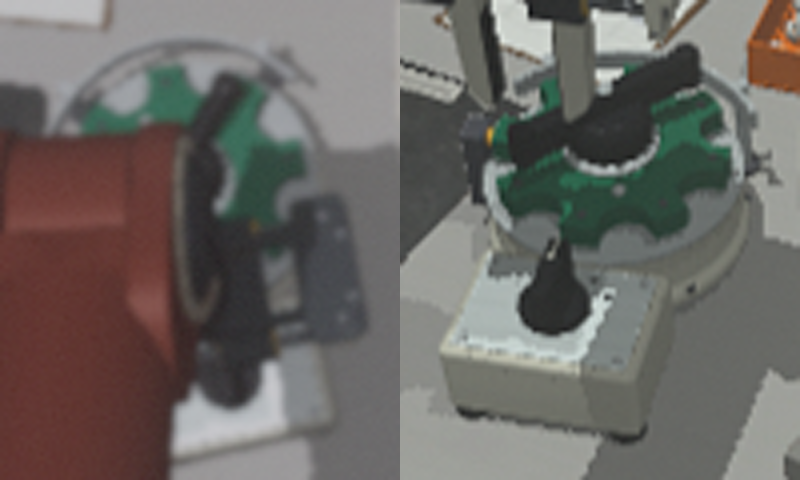

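Emit:
move_arm([
  [-0.005,-0.03,-0.01,0,0,0],
  [-0.005,-0.03,-0.01,0,0,0],
  [-0.005,-0.03,-0.01,0,0,0],
  [-0.005,-0.03,0,0,0,0],
  [-0.005,-0.03,0,0,0,0],
  [-0.005,-0.03,0,0,0,0],
  [-0.005,-0.03,0,0,0,0],
  [0,0,0,0,0,0],
])

```text
t: 17.57
tool_pos: [0.396, 0.4556, 0.2591]
tool_rot: [-0.001, 0.993, 0.116, -0.003]
ft_force: [-0.2, 1.4, -0.5]
opening: 0.386
```

Run:
```python
from h import *
pose()
look('19',sb=(155,105))
a=np.radians(14);c=np.array([.4765,.251,.098])
S=np.load('pics/s19.npz');T=np.load('pics/t19.npz')
for k in (0,30,60,90):
    th=np.radians(74-k);P=c+.022*np.array([np.cos(th),np.sin(th),0])
    u,v=proj(S,P);x,y=proj(T,P);print(k,'scene crop',400+(u-155)*4,(v-105)*4,'top crop',(x-140)*4,(y-105)*4)
```

```text
t 17.57 p [0.396  0.4556 0.2591] yaw 13.29 zax [-0.006  0.001 -1.   ] F [-0.2  1.4 -0.5] open 35.9 q [-1.33  0.62  0.77  1.55 -0.46  1.16 -1.81]
0 scene crop 516.9056228616164 270.61267760525095 top crop 190.96623573003296 358.1364487898529
30 scene crop 534.674516289166 262.6160008468264 top crop 201.35304444306826 342.3025071368942
60 scene crop 554.6966909387847 261.6431035103076 top crop 218.20516779069783 333.62520152737466
90 scene crop 571.7916437915214 267.94010243777757 top crop 237.02624331107472 334.4052193182596
```

View pics/c19.png

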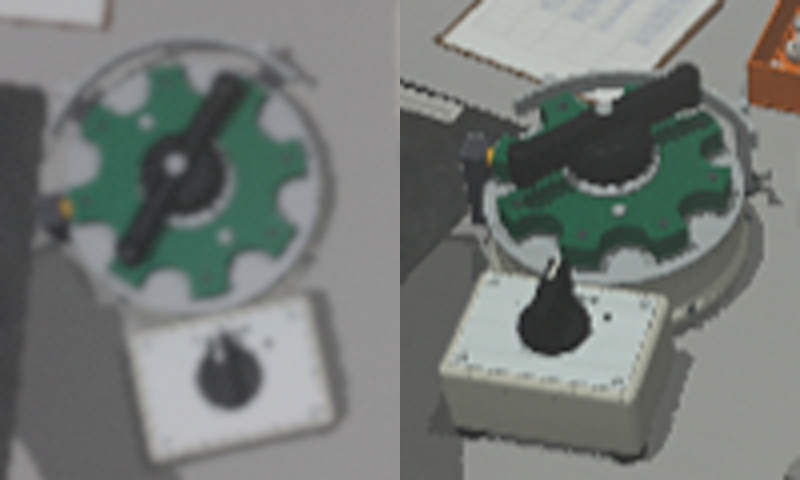

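View pics/s19.png

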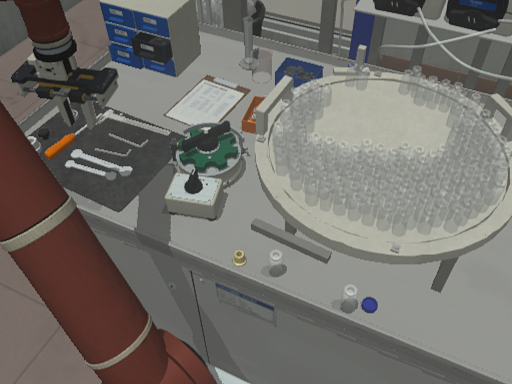

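Run:
```python
from h import *
S=np.load('pics/s19.npz');T=np.load('pics/t19.npz')
sp=np.array([.597,.281]);th=np.radians(-31.4)
for z in(.123,.127,.131,.139):
    for s_ in(1,-1):
        P=np.r_[sp+s_*.064*np.array([np.cos(th),np.sin(th)]),z];u,v=proj(S,P);x,y=proj(T,P);print(z,s_,'scene',400+(u-155)*4,(v-105)*4,'top',(x-140)*4,(y-105)*4)
im=np.hstack([cv2.resize(cv2.imread('pics/s%s.png'%n)[115:165,180:245],None,fx=6,fy=6,interpolation=cv2.INTER_CUBIC) for n in ('5','19')])
cv2.imwrite('pics/cmp3.png',im)
```

```text
0.123 1 scene 692.4617867483912 72.77710374813114 top 237.5870309117787 74.91050799814047
0.123 -1 scene 503.3557512583493 151.99322420824888 top 118.29368411151268 251.68494847746967
0.127 1 scene 692.0932069536776 67.67211503995026 top 236.78967359280216 73.20088848290459
0.127 -1 scene 502.48861129245677 146.8905197114019 top 117.08059296461124 250.55901776160897
0.131 1 scene 691.7228069648432 62.54191586020579 top 235.98692006694944 71.479698922014
0.131 -1 scene 501.6170204256832 141.76162378891013 top 115.85919986728913 249.42538158931666
0.139 1 scene 690.9764922040771 52.20513538253323 top 234.36500378492997 68.0021366524677
0.139 -1 scene 499.86034820739224 131.42444688514252 top 113.39116457935677 247.1346742953026
```

View pics/cmp3.png

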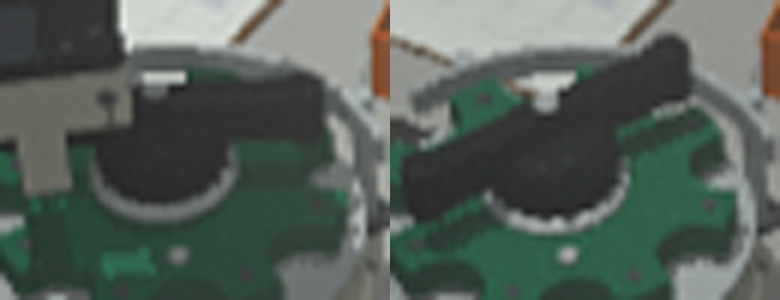

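The nut top is consistent with about 0.123 m (clamped), the pointer is at the 60° position, and the vials and bush sit at the same pixels as at the start.

```bash
python3 -c "
from h import *
print(manip.sign_off())"
```

```text
the job is handed in; nothing more can be done
None
```

The job is done and handed in at about 17.7 s of the 64 s allowed; sign-off gives no verdict.

- **Nut started:** I straddled the far wing with the fingers and turned the nut about 52° counterclockwise until it clicked down. Pictures before and after show the washer drop and the spindle tip appear.
- **Nut clamped:** I screwed it clockwise to a firm stop. About 22 N at the wing gave no further visible turn. The wing tips fit a nut top at about 0.123 m, the clamped height, and the total turn fits a joint angle of about 2.2 rad.
- **Selector:** On the first turn the bar slipped in the pads and stopped short. I gripped harder, and it then went about 8° past the second click. I turned it back 7° and let go. In both cameras the pointer matches the 60° position within about a pixel.
- **Rest of the table:** The vials and guide bush look to be where they were at the start. The gripper was clear of everything.

No final check failed. The joint angles are inferred from the pictures, as the state does not report them.

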